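# Turn the rotary specimen stage to the green rider

### The job

Turn the dial of the rotary specimen stage by pushing its black stud round with a fingertip, until the red index line on the dial points straight at the green line on the collar. Only push the stud gently: do not grip it, leave the green rider where it is, do not move the bottle, slide box or beaker, and finish with the hand clear.

Things in the scene. Friction and masses are not known exactly. Their poses are not given: they have to be found in the camera images.
- stage: Fixed round cream housing that carries the dial: 190 mm in diameter at the foot; its top, 28 mm above the bench, is a black collar with white scale lines every 10 degrees, 136 to 181 mm in diameter. Origin at the centre of its underside, below the dial's axis.
- dial: Flat aluminium disc, 136 mm across, turning either way without stop about a vertical axis in the housing. Stiff: pushing the stud takes about 2 N and the dial stays where it is left. Origin on the axis at its underside, 28 mm above the bench; top face at 34 mm. x axis points along the red line, z up. A slide (76 x 26 mm) with clips is fixed at its middle, up to 4 mm above the face and 44 mm from the axis.
- stud (a point): Black upright finger stud on the dial: a cylinder 16 mm in diameter rising 26 mm from the dial's top face (34 to 60 mm above the bench), 48 mm from the dial's axis, on the side opposite to the red line. This point is on the stud's own axis, 47 mm above the bench.
- index_mark (a point): Outer end of the red index line, at the dial's rim, 68 mm from the axis, 34 mm above the bench. The line is 5 mm wide and 30 mm long, radial, and turns with the dial. Its x axis points radially outward.
- target_mark (a point): Inner end of the green target line, 71 mm from the dial's axis, 32 mm above the bench: a radial bar 5 mm wide, 21 mm long, 3 mm high lying on the black collar, part of a green rider clipped to it (lug 16 mm wide outside the rim). Not to be moved. x axis points radially outward. When lined up it continues the red line.
- bottle_mid (a point): Bystander: amber bottle with blue cap, 52 mm in diameter, 95 mm high, upright. This point is on its axis, half-way up.
- slidebox_mid (a point): Bystander: green slide box, 85 x 32 x 34 mm. This point is its centre.
- beaker_mid (a point): Bystander: small glass beaker, 60 mm across the rim, 70 mm high, upright. This point is on its axis, half-way up.

How it is judged:
At the end, for the whole second after the job is handed in: The red line points at the green line within 0.07 rad (4 degrees), the dial is at rest, the green rider is within 4 mm and each bystander within 15 mm of where it started (angle between the x axis of index_mark and the x axis of target_mark, either way round below 0.07 rad and horizontal distance between index_mark and target_mark below 0.02 m and angular speed of dial below 0.05 rad/s and distance of target_mark from where it was at the start of the episode below 0.004 m and distance of each of bottle_mid, slidebox_mid, beaker_mid from where it was at the start of the episode below 0.015 m); the robot touches nothing.
It fails at once if the green rider is moved by more than 4 mm (distance of target_mark from where it was at the start of the episode above 0.004 m).
It fails at once if the dial or its stud is gripped or pressed hard (over 30 N) (contact force between the fingers and dial above 30 N).
It fails at once if a bystander is lifted, pushed or knocked by more than 15 mm (distance of any of bottle_mid, slidebox_mid, beaker_mid from where it was at the start of the episode above 0.015 m).
It also fails if it takes over 42 s, if anything falls off the work surface, if the arm or the gripper's body presses on something with over 40 N, if the wrist force passes 120 N, or if a joint passes its speed limit or range.

### The arm

A 6-joint arm with a two-finger parallel gripper is mounted at the origin on the work surface. World frame = base frame: x ahead of the robot, y to its left, z up, the work surface at z = 0. Lengths are in m, angles in rad, forces in N, time in s.
With the tool pointing down it reaches from about 0.35 to 0.775 m from the base axis. Payload 5.5 kg.
Tool frame: the origin (TCP) lies midway between the tips of the shut fingers; the grasp point (between the pads) lies 19 mm behind it; z points along the fingers, y is the line along which they close (so a half turn about z gives the same grasp; the last joint's range is limited). The gripper opens to 85 mm and grips with 20 to 120 N. Pads are 22 mm wide; open, the fingers measure 114 mm over their backs; the gripper's body (76 mm by 85 mm) begins 54 mm behind the grasp point. The pads swing forward as they close: fully open they stand 13 mm farther back than shut.
Start: joints at [-1.467, 0.313, 0.046, 1.304, 0, 1.431], TCP at [0.139, -0.558, 0.231] pointing down, gripper open.
Joint ranges: [-2.76, 2.76], [-0.86, 1.69], [-1.03, 1.26], [-2.2, 2.34], [-1.47, 1.5], [-3.14, 3.14]. Speed limits (rad/s): [2.57, 2.57, 3.14, 3.14, 3.14, 3.14].

### API

Orientations are given as a unit quaternion [w, x, y, z].
In Python, from workcell import telemetry, imaging, env gives the robot as it stands. The module is installed in compiled form; this text tells all that it offers.
- The arm moves only by the tool step_arm, never from a script. Its argument "moves" is a list of rows, each a list of 3 entries, a list of its own where there are three numbers: the shift along the tool's x, y, z in mm, then the turn, a rotation vector about the tool's x, y, z in rad, then the finger opening in mm, from 0 to 85.4. A call has 1 to 8 rows; each row is the pose to reach, as a shift and turn from the pose commanded when the call began, along the tool's axes at that moment; what a row does not reach only later rows make up. A row lasts 1/12 s, in which the tool goes at most 41.7 mm and 7.16 degrees, less where a joint would pass 70% of its speed; a pose out of reach is approached as far as the arm can. A call with a gripper value outside its range is refused whole. The fingers move at their own pace and stop on an object; "grip_force" is the grip in N (left out, the last holds). Time passes only in rows, so rows that repeat a pose let the fingers close. It gives the time, the measured TCP pose, the force, the opening and the grip force at its end, in the units of the state.
- telemetry.get_state(): the state, without advancing time (a new reading comes with each control period).
- imaging.read_camera(name): name is "scene" or "top"; returns the picture (480x640x3 uint8, red, green, blue); there is no depth.
- imaging.camera_params(name): a dict with "camera_matrix" (3x3 intrinsics, pixels), "pose" (4x4, takes a point from camera to world coordinates). Camera axes: x right, y up, looking along -z (the intrinsics and any distortion apply to the point x, -y, -z); pixel columns grow to the right and rows downward; lengths in m; the calibration is good to about 2 mm. A picture is of the moment at which its call begins. camera_params takes no time and is no camera call.
- env.hand_in(): hands the job in; it is judged then, once.
The state is a dict: "clock": time; "joint_pos": joint angles; "qvel": joint speeds; "tau": joint torques, N m; "tcp_pos": TCP position; "orientation": TCP orientation; "wrist_force": force on the tool from outside, world axes, zero at the start; "ft_torque": the same for the moment, N m; "finger_gap": finger opening in m; "grip_force": force on a finger pad.
Only numpy, scipy, OpenCV 4.12 (cv2) and the standard library are available. Lean on these libraries where they do the work, as an engineer would, in place of code of your own. Each camera call takes 0.05 s, during which the arm holds its last target. There are 200 camera calls.

## Working session

There is one attempt and no reset: what is moved stays moved. The work goes in short steps, Python scripts to look and compute and a tool call to move; the robot and the scene stay as the last step left them, time stands still between calls to the robot, and variables do not carry over. Pictures are saved under pics/ and viewed, at most 10 in all, crops included, and the job is handed in when it is done.

Besides the shell and the picture viewer there is one more tool, called after "Request:" as name([rows], argument=value, ...), one row to a line, values as JSON. step_arm: Moves the arm, as the interface text tells. Its arguments: {"type":"object","properties":{"moves":{"type":"array"},"grip_force":{"type":"number"}},"required":["moves"]}

```bash
mkdir -p pics
python3 - <<'E'
from workcell import telemetry, imaging
import cv2,numpy as np
for n in("scene","top"):
    im=imaging.read_camera(n);cv2.imwrite(f"pics/{n}0.png",im[:,:,::-1]);p=imaging.camera_params(n);print(n,{k:np.round(v,4).tolist() if not isinstance(v,str) else v for k,v in p.items()})
s=telemetry.get_state();print(s['clock'],s['tcp_pos'],s['orientation'],s['finger_gap'])
E
```

```text
scene {'camera_matrix': [[488.4786, 0.0, 323.4184], [0.0, 488.4786, 234.7163], [0.0, 0.0, 1.0]], 'pose': [[-0.0626, -0.8079, 0.586, 1.0618], [0.998, -0.0487, 0.0394, 0.0306], [-0.0033, 0.5873, 0.8093, 0.7851], [0.0, 0.0, 0.0, 1.0]]}
top {'camera_matrix': [[444.2711, 0.0, 316.4969], [0.0, 444.2711, 238.226], [0.0, 0.0, 1.0]], 'pose': [[-0.0155, 0.9867, -0.162, 0.4128], [-0.9995, -0.0106, 0.0309, 0.0106], [0.0288, 0.1624, 0.9863, 0.7898], [0.0, 0.0, 0.0, 1.0]]}
0.1 [ 0.1387474  -0.55755799  0.23050044] [-8.08081615e-04  9.92578684e-01  1.21601413e-01  1.67705241e-05] 0.08525188380522421
```

View pics/top0.png

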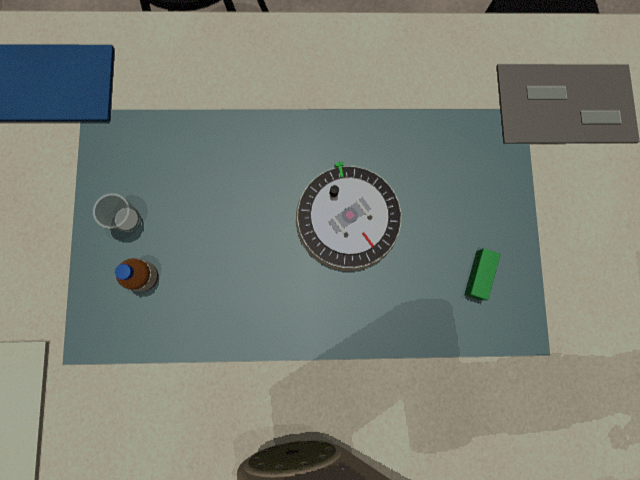

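View pics/scene0.png

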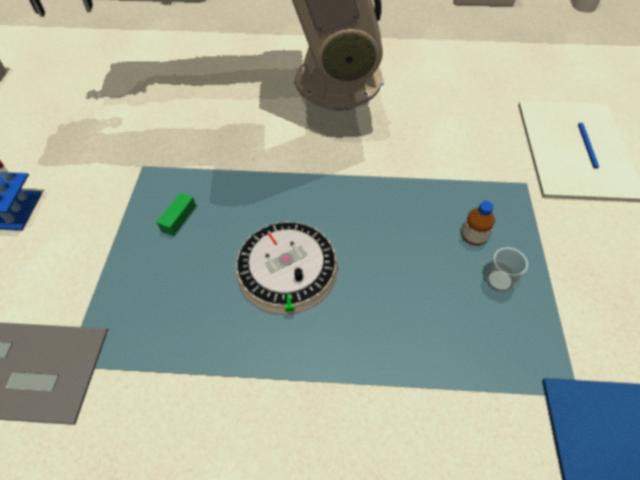

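Top view: dial centred near (349,216), stud (334,190), red line (363,234)–(374,248), green rider (340,168). The scene view agrees: stud (298,274), red (272,239), green (289,302). The bystanders are far off.

```bash
cat > h.py <<'E'
from workcell import telemetry, imaging
import cv2,numpy as np
def ray(n,uv,z):
    p=imaging.camera_params(n);K=np.array(p['camera_matrix']);T=np.array(p['pose'])
    uv=np.atleast_2d(uv).astype(float)
    d=np.c_[(uv[:,0]-K[0,2])/K[0,0],-(uv[:,1]-K[1,2])/K[1,1],-np.ones(len(uv))]@T[:3,:3].T
    return (T[:3,3]+d*((z-T[2,3])/d[:,2])[:,None])[:,:2]
BOX={'top':(285,150,415,280),'scene':(225,210,350,320)}
def measure(n,im):
    x0,y0,x1,y1=BOX[n];c=im[y0:y1,x0:x1];h=cv2.cvtColor(c,cv2.COLOR_RGB2HSV).astype(int);r,g,b=[c[:,:,i].astype(int) for i in range(3)]
    def px(m):
        v,u=np.nonzero(m);return np.c_[u+x0,v+y0]
    def big(m,k=0):
        N,l,s,ce=cv2.connectedComponentsWithStats(m.astype(np.uint8));return l==1+np.argsort(-s[1:,4])[k]
    # dial: light disc, hull
    m=big((h[:,:,2]>130)&(h[:,:,1]<60)); hull=cv2.convexHull(px(m).astype(np.int32))[:,0]
    W=ray(n,hull,.034)
    (cx,cy),ax,_=cv2.fitEllipse((W*1e4).astype(np.float32)); C=np.array([cx,cy])/1e4
    red=ray(n,px(big((r>120)&(g<80)&(b<80))),.034); grn=ray(n,px(big((g>100)&(r<80)&(b<90))),.034)
    inside=np.zeros(m.shape,np.uint8);cv2.fillConvexPoly(inside,hull-[x0,y0],1)
    sp=px(big((h[:,:,2]<60)&(inside>0)))
    ang=lambda P:np.degrees(np.arctan2(*(P.mean(0)-C)[::-1]))
    print(n,'C',C.round(4),'dia',np.round(np.array(ax)/1e4,4),'red',red.mean(0).round(4),'r',np.linalg.norm(red.mean(0)-C).round(4),'ang',ang(red).round(2),'grn',grn.mean(0).round(4),np.linalg.norm(grn.mean(0)-C).round(4),ang(grn).round(2),'stud z47',ray(n,sp,.047).mean(0).round(4),'npx',len(red),len(grn),len(sp))
E
python3 - <<'E'
from h import *
for n in('top','scene'): measure(n,imaging.read_camera(n))
E
```

```text
top C [ 0.5776 -0.071 ] dia [0.1344 0.1345] red [ 0.5341 -0.1014] r 0.0531 ang -145.1 grn [ 0.6639 -0.0566] 0.0874 9.5 stud z47 [ 0.617  -0.0437] npx 39 61 80
scene C [ 0.577  -0.0717] dia [0.1353 0.1375] red [ 0.5267 -0.1067] r 0.0613 ang -145.22 grn [ 0.6651 -0.057 ] 0.0893 9.51 stud z47 [ 0.6166 -0.0445] npx 6 81 69
```

```bash
cat >> h.py <<'E'
from scipy.spatial.transform import Rotation as Rn
C=np.array([.5773,-.0713])
def at(th,back,r=.048,z=.045):
    """finger behind stud at dial angle th (deg): x,y,z,yaw of tool x = CCW tangent"""
    t=np.radians(th);e=np.array([np.cos(t),np.sin(t)]);k=np.array([-e[1],e[0]])
    return [*(C+r*e-back*k),z,th+90]
def rows(targets):
    s=telemetry.get_state();q=s['orientation'];R=Rn.from_quat([q[1],q[2],q[3],q[0]])
    X=R.as_matrix()[:,0];print('t',s['clock'],'tcp',np.round(s['tcp_pos'],4),'yaw',np.degrees(np.arctan2(X[1],X[0])).round(1),'F',np.round(s['wrist_force'],1))
    for x,y,z,w in targets:
        G=Rn.from_euler('z',w,degrees=True)*Rn.from_euler('x',180,degrees=True)
        print(np.round(R.inv().apply(np.array([x,y,z])-s['tcp_pos'])*1000,1).tolist(),np.round((R.inv()*G).as_rotvec(),3).tolist())
E
python3 -c "
from h import *
a=at(34.9,.028,.046);rows([a[:2]+[.15,125],a])"
```

```text
t 0.2 tcp [ 0.1388 -0.5577  0.2308] yaw 14.0 F [ 0.1 -0.2 -0.3]
[595.9, -356.4, 81.2] [-0.001, -0.001, -1.938]
[595.9, -356.3, 186.2] [-0.001, -0.001, -1.936]
```

Request:
step_arm([
  [[596,-356,81],[0,0,-1.936],0],
  [[596,-356,81],[0,0,-1.936],0],
  [[596,-356,81],[0,0,-1.936],0],
  [[596,-356,81],[0,0,-1.936],0],
  [[596,-356,81],[0,0,-1.936],0],
  [[596,-356,81],[0,0,-1.936],0],
  [[596,-356,81],[0,0,-1.936],0],
  [[596,-356,81],[0,0,-1.936],0],
])

```text
clock: 0.87
tcp_pos: [0.3746, -0.323, 0.1925]
orientation: [0.0, 0.811, 0.585, -0.0]
wrist_force: [0.4, -0.6, 0.2]
finger_gap: -0.0006
grip_force: 0.0
```

```bash
python3 -c "
from h import *
a=at(34.9,.028,.046);rows([a[:2]+[.15,125],a])"
```

```text
t 0.8667 tcp [ 0.3746 -0.323   0.1925] yaw 71.6 F [ 0.4 -0.6  0.2]
[322.9, 162.8, 42.5] [0.0, 0.0, -0.932]
[322.9, 162.8, 147.5] [0.0, 0.0, -0.93]
```

Request:
step_arm([
  [[323,163,42],[0,0,-0.93],0],
  [[323,163,42],[0,0,-0.93],0],
  [[323,163,42],[0,0,-0.93],0],
  [[323,163,42],[0,0,-0.93],0],
  [[323,163,42],[0,0,-0.93],0],
  [[323,163,42],[0,0,-0.93],0],
  [[323,163,42],[0,0,-0.93],0],
  [[323,163,42],[0,0,-0.93],0],
])

```text
clock: 1.53
tcp_pos: [0.611, -0.0908, 0.1538]
orientation: [-0.0, 0.463, 0.887, -0.0]
wrist_force: [1.3, -1.2, -0.0]
finger_gap: -0.0002
grip_force: 0.0
```

Request:
step_arm([
  [[0,0,0],[0,0,0],0],
  [[0,0,0],[0,0,0],0],
  [[0,0,0],[0,0,0],0],
])

```text
clock: 1.78
tcp_pos: [0.6094, -0.0924, 0.1536]
orientation: [-0.001, 0.465, 0.885, -0.0]
wrist_force: [0.1, -0.1, -0.2]
finger_gap: 0.0003
grip_force: 0.0
```

```bash
python3 -c "
from h import *
a=at(34.9,.028,.046);rows([a[:2]+[.09,125],a])"
```

```text
t 1.7833 tcp [ 0.6094 -0.0924  0.1536] yaw 124.6 F [ 0.1 -0.1 -0.2]
[7.8, 31.8, 63.6] [-0.001, -0.001, -0.008]
[7.7, 31.8, 108.6] [-0.001, -0.001, -0.006]
```

Request:
step_arm([
  [[8,32,10],[0,0,-0.006],0],
  [[8,32,40],[0,0,-0.006],0],
  [[8,32,75],[0,0,-0.006],0],
  [[8,32,95],[0,0,-0.006],0],
  [[8,32,109],[0,0,-0.006],0],
  [[8,32,109],[0,0,-0.006],0],
  [[8,32,109],[0,0,-0.006],0],
])

```text
clock: 2.37
tcp_pos: [0.6304, -0.0692, 0.0451]
orientation: [-0.001, 0.464, 0.886, -0.0]
wrist_force: [-0.7, -0.5, 0.8]
finger_gap: -0.0004
grip_force: 0.0
```

```bash
python3 -c "
from h import *
rows([at(34.9,.023),at(34.9,.019),at(36.9,.019),at(40.9,.019),at(45.9,.019),at(50.9,.019),at(55.9,.019),at(60.9,.019)])
cv2.imwrite('pics/s1.png',imaging.read_camera('scene')[180:350,180:400,::-1].repeat(3,0).repeat(3,1))"
```

```text
t 2.3667 tcp [ 0.6304 -0.0692  0.0451] yaw 124.8 F [-0.7 -0.5  0.8]
[5.7, 3.3, 0.1] [-0.001, -0.001, -0.003]
[9.7, 3.3, 0.1] [-0.001, -0.001, -0.003]
[11.4, 3.9, 0.1] [-0.001, -0.001, -0.038]
[14.8, 5.0, 0.1] [-0.001, -0.001, -0.107]
[19.2, 6.0, 0.1] [-0.001, -0.001, -0.195]
[23.7, 6.6, 0.1] [-0.001, -0.001, -0.282]
[28.2, 6.8, 0.1] [-0.001, -0.001, -0.369]
[32.7, 6.7, 0.1] [-0.001, -0.001, -0.456]
```

View pics/s1.png

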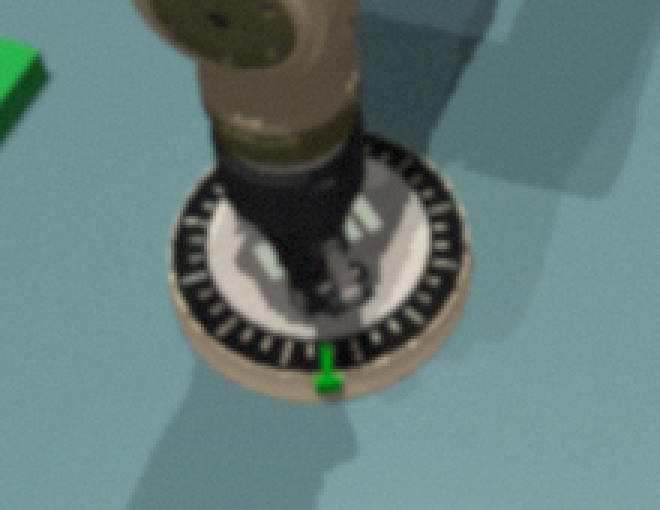

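The crop shows the shut fingertips (~(320,290)) beside the stud (~(345,285)), with the green line untouched at (327,365). Now I'll push.

Request:
step_arm([
  [[6,3.3,0],[0,0,0],0],
  [[10,3.5,0],[0,0,0],0],
  [[11.4,3.9,0],[0,0,-0.038],0],
  [[14.8,5,0],[0,0,-0.107],0],
  [[19.2,6,0],[0,0,-0.195],0],
  [[23.7,6.6,0],[0,0,-0.282],0],
  [[28.2,6.8,0],[0,0,-0.369],0],
  [[32.7,6.7,0],[0,0,-0.456],0],
])

```text
clock: 3.08
tcp_pos: [0.62, -0.0372, 0.0471]
orientation: [0.002, 0.248, 0.969, -0.0]
wrist_force: [1.8, -1.0, 0.3]
finger_gap: 0.0002
grip_force: 1.0
```

```bash
python3 -c "
from h import *
rows([at(60.9+5*i,.019) for i in range(9)])"
```

```text
t 3.0833 tcp [ 0.62   -0.0372  0.0471] yaw 151.3 F [ 1.8 -1.   0.3]
[1.8, -2.5, 2.1] [0.001, 0.004, 0.007]
[6.0, -1.0, 2.0] [0.001, 0.004, -0.081]
[10.4, 0.1, 2.0] [0.0, 0.004, -0.168]
[14.8, 0.8, 2.0] [0.0, 0.004, -0.255]
[19.3, 1.2, 2.0] [0.0, 0.004, -0.342]
[23.8, 1.2, 2.0] [-0.0, 0.004, -0.43]
[28.3, 0.7, 2.0] [-0.0, 0.004, -0.517]
[32.7, -0.1, 1.9] [-0.001, 0.004, -0.604]
[37.0, -1.3, 1.9] [-0.001, 0.004, -0.692]
```

Request:
step_arm([
  [[4.3,1.5,0],[0,0,-0.087],0],
  [[8.6,2.6,0],[0,0,-0.175],0],
  [[13.1,3.3,0],[0,0,-0.262],0],
  [[17.6,3.6,0],[0,0,-0.349],0],
  [[22.1,3.5,0],[0,0,-0.436],0],
  [[26.5,3.1,0],[0,0,-0.524],0],
  [[31,2.2,0],[0,0,-0.611],0],
  [[35.3,1,0],[0,0,-0.698],0],
])

```text
clock: 3.75
tcp_pos: [0.5897, -0.0182, 0.047]
orientation: [0.002, -0.099, 0.995, 0.0]
wrist_force: [2.1, 3.4, -0.2]
finger_gap: 0.0004
grip_force: 1.3
```

```bash
python3 -c "
from h import *
rows([at(100.9,.019)])
cv2.imwrite('pics/s2.png',imaging.read_camera('scene')[180:350,180:400,::-1].repeat(3,0).repeat(3,1))"
```

```text
t 3.75 tcp [ 0.5897 -0.0182  0.047 ] yaw -168.7 F [ 2.1  3.4 -0.2]
[3.2, -1.8, 2.0] [-0.0, 0.005, 0.007]
```

View pics/s2.png

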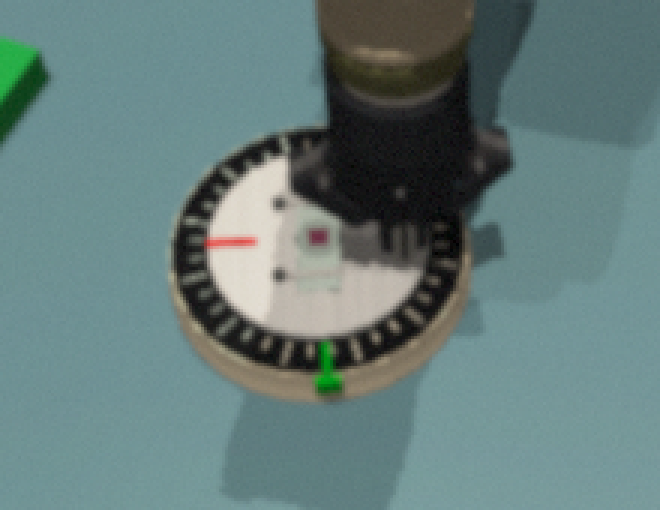

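The dial is turning as intended: the red line is now at (230,242) and the green line is unmoved at (327,365). I'll keep going.

Request:
step_arm([
  [[4.3,1.5,0],[0,0,-0.087],0],
  [[8.6,2.6,0],[0,0,-0.175],0],
  [[13.1,3.3,0],[0,0,-0.262],0],
  [[17.6,3.6,0],[0,0,-0.349],0],
  [[22.1,3.5,0],[0,0,-0.436],0],
  [[26.5,3.1,0],[0,0,-0.524],0],
  [[31,2.2,0],[0,0,-0.611],0],
  [[35.3,1,0],[0,0,-0.698],0],
])

```text
clock: 4.47
tcp_pos: [0.5536, -0.024, 0.0464]
orientation: [0.001, -0.432, 0.902, 0.0]
wrist_force: [0.2, 2.7, 1.0]
finger_gap: 0.0002
grip_force: 1.3
```

```bash
cat >> h.py <<'E'
def look(n):
    im=imaging.read_camera(n);x0,y0,x1,y1=BOX[n];c=im[y0:y1,x0:x1].astype(int);r,g,b=c[...,0],c[...,1],c[...,2]
    for nm,m in(('red',(r>90)&(g<.5*r)&(b<.5*r)),('grn',(g>100)&(r<80)&(b<90))):
        v,u=np.nonzero(m)
        if len(u)==0: print(n,nm,'none');continue
        P=ray(n,np.c_[u+x0,v+y0],.034)-C;rr=np.hypot(*P.T);P=P[rr>.036];
        if len(P): print(n,nm,len(P),'r',np.hypot(*P.mean(0)).round(4),'ang',np.degrees(np.arctan2(*P.mean(0)[::-1])).round(2))
E
python3 -c "
from h import *
rows([at(140.9,.019)]);look('scene');look('top')"
```

```text
t 4.4667 tcp [ 0.5536 -0.024   0.0464] yaw -128.8 F [0.2 2.7 1. ]
[2.8, -0.2, 1.4] [-0.001, 0.002, 0.005]
scene red 28 r 0.0547 ang -43.2
scene grn 77 r 0.0894 ang 9.13
top red none
top grn none
```

Request:
step_arm([
  [[4.3,1.5,0],[0,0,-0.087],0],
  [[8.6,2.6,0],[0,0,-0.175],0],
  [[13.1,3.3,0],[0,0,-0.262],0],
  [[17.6,3.6,0],[0,0,-0.349],0],
  [[22.1,3.5,0],[0,0,-0.436],0],
  [[26.5,3.1,0],[0,0,-0.524],0],
  [[31,2.2,0],[0,0,-0.611],0],
  [[35.3,1,0],[0,0,-0.698],0],
])

```text
clock: 5.23
tcp_pos: [0.53, -0.0513, 0.0457]
orientation: [-0.0, 0.713, -0.701, -0.0]
wrist_force: [-1.8, 2.9, 1.2]
finger_gap: -0.0004
grip_force: 1.2
```

```bash
python3 -c "
from h import *
rows([at(180.9,.019)]);look('scene');look('scene');look('top')"
```

```text
t 5.2333 tcp [ 0.53   -0.0513  0.0457] yaw -89.0 F [-1.8  2.9  1.2]
[1.7, 1.0, 0.7] [0.0, 0.001, 0.002]
scene red 30 r 0.0538 ang -1.9
scene grn 79 r 0.0899 ang 9.24
scene red 29 r 0.0543 ang -0.88
scene grn 80 r 0.09 ang 9.13
top red none
top grn none
```

Request:
step_arm([
  [[1.7,0.6,0],[0,0,-0.035],0],
  [[3.4,1.2,0],[0,0,-0.07],0],
  [[5.2,1.7,0],[0,0,-0.105],0],
  [[6.9,2.2,0],[0,0,-0.14],0],
  [[6.9,2.2,0],[0,0,-0.14],0],
  [[6.9,2.2,0],[0,0,-0.14],0],
  [[6.9,2.2,0],[0,0,-0.14],0],
  [[6.9,2.2,0],[0,0,-0.14],0],
])

```text
clock: 6.05
tcp_pos: [0.5285, -0.0587, 0.0454]
orientation: [-0.0, 0.76, -0.65, 0.0]
wrist_force: [-0.5, 1.0, 0.7]
finger_gap: -0.0002
grip_force: 0.6
```

```bash
python3 -c "
from h import *
rows([at(188.9,.019)]);look('scene');look('scene')"
```

```text
t 6.05 tcp [ 0.5285 -0.0587  0.0454] yaw -81.1 F [-0.5  1.   0.7]
[1.0, 1.7, 0.4] [-0.0, -0.0, 0.001]
scene red 29 r 0.0531 ang 7.39
scene grn 87 r 0.0902 ang 9.13
scene red 29 r 0.0531 ang 7.39
scene grn 80 r 0.0901 ang 9.26
```

Request:
step_arm([
  [[0.8,0.2,0],[0,0,-0.015],0],
  [[1.6,0.4,0],[0,0,-0.03],0],
  [[2.0,0.5,0],[0,0,-0.035],0],
  [[2.0,0.5,0],[0,0,-0.035],0],
  [[2.0,0.5,0],[0,0,-0.035],0],
  [[2.0,0.5,0],[0,0,-0.035],0],
])

```text
clock: 6.65
tcp_pos: [0.528, -0.0609, 0.0452]
orientation: [0.0, 0.772, -0.636, 0.0]
wrist_force: [0.1, 1.4, 0.7]
finger_gap: 0.0001
grip_force: 0.6
```

```bash
python3 -c "
from h import *
look('scene');look('scene')"
```

```text
scene red 31 r 0.0538 ang 9.81
scene grn 82 r 0.0908 ang 9.18
scene red 31 r 0.0538 ang 9.81
scene grn 83 r 0.0904 ang 9.15
```

Aligned to about 0.6°. Next I'll back off, lift, and check both views.

Request:
step_arm([
  [[-3,0,0],[0,0,0],0],
  [[-8,0,0],[0,0,0],0],
  [[-12,0,0],[0,0,0],0],
  [[-12,0,-5],[0,0,0],0],
  [[-12,0,-30],[0,0,0],0],
  [[-12,0,-70],[0,0,0],0],
  [[-12,0,-110],[0,0,0],0],
  [[-12,0,-150],[0,0,0],0],
])

```text
clock: 7.42
tcp_pos: [0.525, -0.0488, 0.197]
orientation: [0.0, 0.772, -0.636, -0.0]
wrist_force: [0.8, 0.1, -0.6]
finger_gap: -0.0001
grip_force: 0.0
```

Request:
step_arm([
  [[-40,-40,0],[0,0,0],0],
  [[-80,-80,0],[0,0,0],0],
  [[-120,-80,0],[0,0,0],0],
  [[-160,-80,0],[0,0,0],0],
  [[-200,-80,0],[0,0,0],0],
  [[-200,-80,0],[0,0,0],0],
  [[-200,-80,0],[0,0,0],0],
  [[-200,-80,0],[0,0,0],0],
])

```text
clock: 8.08
tcp_pos: [0.5656, 0.1638, 0.1954]
orientation: [0.0, 0.773, -0.635, 0.0]
wrist_force: [0.3, 0.1, 0.1]
finger_gap: -0.0001
grip_force: 0.0
```

```bash
python3 -c "
from h import *
look('scene');look('top')
s=telemetry.get_state();print(s['clock'],s['tcp_pos'],s['qvel'].round(3) if hasattr(s['qvel'],'round') else s['qvel'])
cv2.imwrite('pics/t3.png',imaging.read_camera('top')[:,:,::-1])"
```

```text
scene red 25 r 0.0535 ang 10.02
scene grn 83 r 0.0902 ang 9.23
top red 34 r 0.0545 ang 10.34
top grn 63 r 0.0867 ang 9.68
8.1833 [0.5660718  0.16195456 0.19537071] [-0.022 -0.001 -0.002 -0.001  0.004  0.   ]
```

View pics/t3.png

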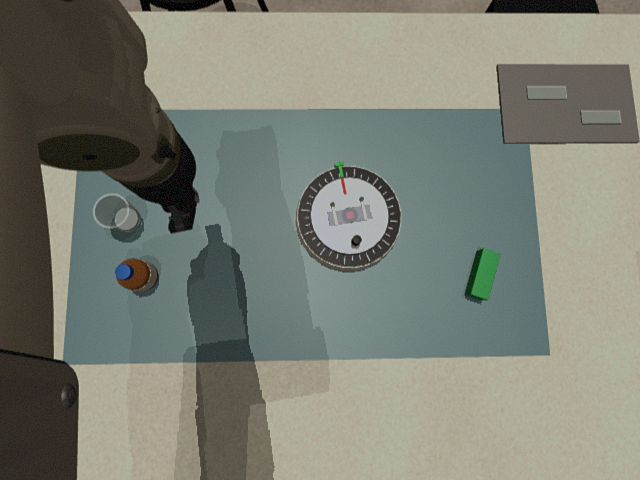

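The red line at (344,186) continues the green one at (340,168), with about 0.7° between them in both views. The bystanders haven't moved and the hand is clear.

```bash
python3 -c "
from workcell import env
print(env.hand_in())"
```

```text
the job is handed in; nothing more can be done
None
```

I pushed the dial round by its stud until the red line pointed at the green line, about 0.7° off in both camera views (limit 4°), and handed the job in at about 8 s with the hand clear and the rider and bystanders where they started; hand-in returned no verdict.

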